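# Draw a cast lever through the gauge arch and hold it level over the drill fixture

### The job

Check the cast lever by drawing it out through the green gauge arch, thin end first and sliding on the table, until its heavy boss is clear of the arch. Then pick it up by its balance point, at the yellow band, and carry it to the drill fixture: finish while still holding it there, level and still, a few centimetres clear above the fixture with the boss over the round pin and the small eye over the nest. Do not set it down or let go, do not lift it or push it back before it is through the arch, and leave the other things on the table where they are.

Things in the scene. Friction and masses are not known exactly. Their poses are not given: they have to be found in the camera images.
- cast_lever: Dark cast-iron offset lever with a yellow paint band, loose, about 0.6 kg (0.48 to 0.78), lying flat. At its -x end a heavy round boss, 44 diameter, 40 high, with a 20 bore; at its +x end a light round eye, 24 diameter, 30 high; 160 between their centres. A straight arm 16 wide joins them along x, its underside 12 and its top 30 above the table. Origin: underside level, right below the balance point; z up.
- lever_balance (a point): the balance point of the lever, at the yellow band (12 long) on the arm: on the arm's centre line, 21 above the lever's underside, 45 from the boss centre and 115 from the eye centre; axes as the lever
- lever_boss (a point): centre of the heavy boss at underside level, at x = -45 of the lever
- lever_eye (a point): centre of the light eye at underside level, at x = +115 of the lever
- gauge_arch: Green gauge arch fixed to the table, over the lever's arm at the start. Opening 54 wide (along y) and 50 high, 20 deep (along x); outside 86 wide over its top, 62 high (screw heads to 65), its feet 122 wide over all, 6 high, 44 along x. Origin on the table in the middle of the opening; x is the passage: the lever lies along it, eye already out on the +x side, boss still on the -x side.
- drill_fixture: Drill fixture fixed to the table: blue flat plate 225 x 80 x 12 with a locating pin and a nest. Origin on the table below where the lever's balance point belongs; x points from the pin to the nest (the lever's x must point the same way), z up.
- fixture_pin (a point): top of the round locating pin (18 diameter, on a 50 diameter seat), 42 above the table, at x = -45 of the fixture; the boss belongs over it
- fixture_nest (a point): top centre of the U-shaped nest of two dark blocks (each 34 x 12, 29 apart, top 34 above the table), at x = +115 of the fixture; the eye belongs over it
- pliers: red-handled pliers lying flat, 182 x 48 x 10, bystander; origin under the middle
- paint_marker: white and red paint marker lying flat, 138 x 19 x 16, bystander; origin under the middle
- flat_file: flat file with wooden handle, 310 x 27 x 28, bystander; origin under the middle
- try_square: try square with black stock, 110 x 171 x 23, bystander; origin under the middle
- tape_measure: yellow tape measure, 36 x 68 x 62, bystander; origin under the middle
Mind the look-alikes: they are no part of the job. Several things have the shape of the gauge_arch; the one meant has the colours described above.

How it is judged:
By the outcome, as a careful person would: the job done as asked, in the order asked, and still so for the second after the job is handed in, while the arm keeps its last pose, push and grip.
It also fails if it takes over 54 s, if anything falls off the work surface, if the arm or the gripper's body presses on something with over 40 N, if the wrist force passes 120 N, or if a joint passes its speed limit or range.

### The arm

A 6-joint arm with a two-finger parallel gripper is mounted at the origin on a cart in front of the work surface, level with it; the furniture and walls round the work are solid. World frame = base frame: x ahead of the robot, y to its left, z up, the work surface at z = 0. Lengths are in m, angles in degrees, forces in N, time in s.
With the tool pointing down it reaches from about 0.35 to 0.875 m from the base axis. Payload 4.2 kg.
Tool frame: the origin (TCP) lies on the centre line of the jaws, within the pads' length; the fingertips stand 19 mm ahead of it and the grasp point (between the pads) is the TCP; x points along the fingers, y is the direction in which the jaws open and shut, and the axes are right-handed (so a half turn about x gives the same grasp; the last joint's range is limited). The gripper opens to 87 mm and grips with 3 to 60 N. Pads are 19 mm wide; open, the fingers measure 117 mm over their backs; the gripper's body (75 mm by 190 mm) begins 51 mm behind the grasp point.
Start: joints at [-53.136, 22.042, 0.453, 0, -68.411, -14.817], TCP at [0.235, -0.579, 0.242] pointing down, gripper open.
Joint ranges: [-179.83, 179.83], [-69.29, 118.12], [-61.27, 80.66], [-181.25, 117.63], [-171.15, -9.14], [-177.46, 177.46]. Speed limits (degrees/s): [159.86, 159.86, 180, 180, 180, 180].

### API

Orientations are given as a 3x3 rotation matrix whose columns are the frame's x, y, z axes.
In Python, from station import * gives the robot as it stands.
- The arm moves only by the shell command python3 -m creep 'ROWS'. ROWS is JSON, a list of rows, each a list of 5 numbers: the opening, from 0 (shut) to 1 (fully open), then the shift along the world's x, y, z in mm, then the turn about the world's z in rad. In form: [[jaw, x, y, z, turn], ...]. A call has exactly 8 rows; each row is the pose to reach, as a shift and turn from the pose measured when the call began; what a row does not reach only later rows make up. A row lasts 1/10 s, in which the tool goes at most 50 mm and 8.59 degrees, less where a joint would pass 70% of its speed; a pose out of reach is approached as far as the arm can. A call with a gripper value outside its range is refused whole. The fingers move at their own pace and stop on an object; the grip force is fixed at half the most. Time passes only in rows, so rows that repeat a pose let the fingers close, or fill a call up. It gives the time, the measured TCP pose, the force and the opening at its end, in the units of the state.
- sense(): the state, without advancing time (a new reading comes with each control period).
- capture(name): name is "side" or "top" or "wrist"; returns a dict with "image" (480x640x3 uint8, blue, green, red), "z_map" (480x640 float32, m along the optical axis (not along the pixel's ray), 0 where there is no reading), "mtx" (3x3 intrinsics, pixels), "k1" (the pictures are not rectified: a ray, as slopes to the right and down, at radius r is drawn at 1 + k1 r^2 times it, then the intrinsics apply), "eye" and "attitude" of the camera in the world. Camera axes: x right, y up, looking along -z (the intrinsics and any distortion apply to the point x, -y, -z); pixel columns grow to the right and rows downward; lengths in m; the calibration is good to about 2 mm. A picture is of the moment at which its call begins.
- finish_job(): hands the job in, once; it reports no verdict.
Trained networks look in a picture, given as the dict that the camera call returned (one of the last four; its "shot" number tells which), for a name from the list of things; names that differ only in an ending like _2 or _b are one class to them, and where a whole thing is asked for, a point or a joint stands for the part that bears it (a point fixed in the world has none). Each returns a list of dicts, best first, with "confidence" (0 to 1); they miss things now and then, are a little off and sometimes report something else, mostly with a low value. They report only what shows in the picture. A call takes as long as a camera call. They do not tell look-alikes from the thing itself.
- look_for(picture, thing): "box" ([left, top, right, bottom] in pixels, round what is visible of it).
- mark_of(picture, thing): "centre" ([column, row] in pixels: a listed point, or the origin of a listed thing).
The state is a dict: "time_s": time; "joints": joint angles; "joint_velocities": joint speeds; "effort": joint torques, N m; "tcp_pos": TCP position; "ee_rot": TCP orientation; "wrist_force": force on the tool from outside, world axes, zero at the start; "moment": the same for the moment, N m; "gripper_width": opening from 0.0 (shut) to 1.0 (fully open).
Only numpy, scipy, OpenCV 4.12 (cv2) and the standard library are available. Lean on these libraries where they do the work, as an engineer would, in place of code of your own. Each camera call takes 0.05 s, during which the arm holds its last target.

## Working session

There is one attempt and no reset: what is moved stays moved. The work goes in short steps, Python scripts to look and compute and a shell command to move; the robot and the scene stay as the last step left them, time stands still between calls to the robot, and variables do not carry over. Pictures are saved under pics/ and viewed, and the job is handed in when it is done.

```bash
ls; mkdir -p pics; python3 - <<'E'
from station import *
import cv2
s=sense();print(s)
for n in ["side","top"]:
    p=capture(n);cv2.imwrite(f"pics/{n}0.png",p["image"]);print(n,p["eye"],p["attitude"],p["mtx"],p["k1"])
    for t in ["cast_lever","lever_balance","lever_boss","lever_eye","gauge_arch","drill_fixture","fixture_pin","fixture_nest"]:
        print(t,[(m["centre"],round(m["confidence"],2)) for m in mark_of(p,t)][:5])
E
```

```text
pics
{'time_s': 0.0, 'joints': array([-5.31363206e+01,  2.20887007e+01,  3.78178132e-01, -2.94843501e-02,
       -6.84115197e+01, -1.48170236e+01]), 'joint_velocities': array([ 0.01778639,  0.06519746,  0.01167976,  0.03404705,  0.01866107,
       -0.01175851]), 'effort': array([-2.82590872e-04, -3.90666640e+01,  1.87402779e+01,  4.21996325e+00,
        1.10331882e-02, -1.72706127e-04]), 'tcp_pos': array([ 0.23440482, -0.578753  ,  0.24046906]), 'ee_rot': array([[-8.94980056e-04, -3.75184522e-01,  9.26949715e-01],
       [ 1.99119217e-03,  9.26947580e-01,  3.75185580e-01],
       [-9.99997617e-01,  2.18151862e-03, -8.25351156e-05]]), 'wrist_force': array([-0.65760016, -0.03820575, -0.11620931]), 'moment': array([-0.02983981, -0.03068512,  0.03178979]), 'gripper_width': 1.0000336122810873}
side [-0.13526192 -0.06273729  1.1052935 ] [[-0.16306817  0.82645436 -0.53887101]
 [-0.98655933 -0.13079743  0.09794239]
 [ 0.01046198  0.54759951  0.83667516]] [[546.22252639   0.         328.0844055 ]
 [  0.         546.22252639 231.71435026]
 [  0.           0.           1.        ]] -0.009997589
[... 261 characters left out ...]
6950039  1.43594035] [[-0.02543423  0.99750727 -0.06582062]
 [-0.99962284 -0.02605986 -0.00866382]
 [-0.0103575   0.06557544  0.99779386]] [[481.47545142   0.         316.61378877]
 [  0.         481.47545142 233.32036836]
 [  0.           0.           1.        ]] -0.06684913367616549
cast_lever [([381.2, 225.2], 0.94), ([211.4, 165.2], 0.65)]
lever_balance [([384.8, 222.9], 0.84)]
lever_boss [([393.4, 225.0], 0.68)]
lever_eye [([343.4, 224.9], 0.81), ([412.7, 314.5], 0.6)]
gauge_arch [([348.3, 286.2], 0.73), ([279.1, 186.6], 0.7), ([378.4, 227.8], 0.66), ([392.5, 170.5], 0.64)]
drill_fixture [([226.6, 202.2], 0.76)]
fixture_pin [([230.0, 220.9], 0.74)]
fixture_nest [([215.1, 168.7], 0.73)]
```

View pics/side0.png

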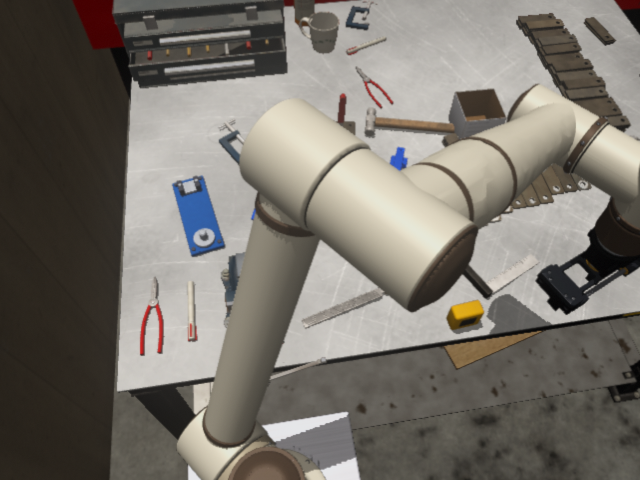

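View pics/top0.png

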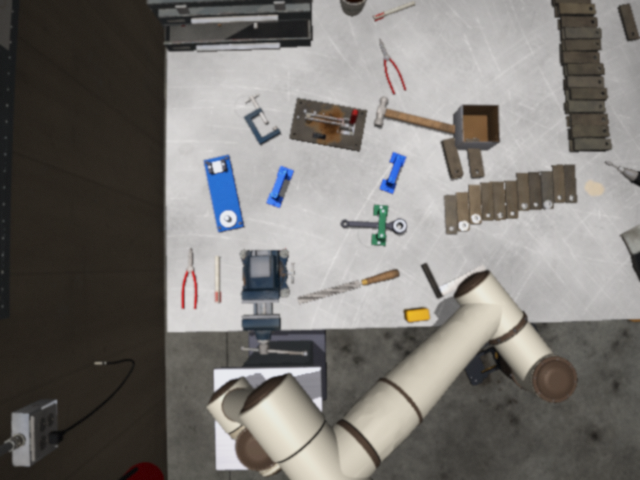

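The top view shows three arches: green at (381,226) with the lever through it, and blue ones at (280,187) and (392,172). The one meant is the green arch. The fixture's pin is at (229,218) and its nest at (217,165). I'll confirm with a crop and measure.

```bash
cat > h.py <<'E'
from station import *
import cv2, numpy as np
def ray(p,uv):
    K=p["mtx"];d=np.array([[(uv[0]-K[0,2])/K[0,0],(uv[1]-K[1,2])/K[1,1]]])[0]
    u=cv2.undistortPoints(np.array([[uv]],float),K,np.array([p["k1"],0,0,0,0]))[0,0]
    return p["attitude"]@np.array([u[0],-u[1],-1.0])
def atz(p,uv,z):
    r=ray(p,uv);return p["eye"]+r*(z-p["eye"][2])/r[2]
def proj(p,X):
    c=p["attitude"].T@(np.asarray(X,float)-p["eye"])
    s=np.array([c[0],-c[1]])/-c[2]; s=s*(1+p["k1"]*(s@s))
    return p["mtx"][:2,:2]@s+p["mtx"][:2,2]
def zmap3d(p):
    v,u=np.mgrid[0:480,0:640]
    un=cv2.undistortPoints(np.stack([u,v],-1).reshape(-1,1,2).astype(float),p["mtx"],np.array([p["k1"],0,0,0,0])).reshape(480,640,2)
    c=np.stack([un[...,0],-un[...,1],-np.ones((480,640))],-1)*p["z_map"][...,None]
    return c@p["attitude"].T+p["eye"]
def crop(p,box,name,k):
    l,t,r,b=box;cv2.imwrite(name,cv2.resize(p["image"][t:b,l:r],None,fx=k,fy=k,interpolation=cv2.INTER_CUBIC))
E
python3 - <<'E'
from h import *
p=capture("top")
crop(p,(330,190,430,260),"pics/c1.png",8)
crop(p,(190,145,260,240),"pics/c2.png",6)
for n,uv,z in [("boss",(400,226),.04),("eye",(345,224),.03),("arch",(381,226),.062),("pin",(229,218),.042),("nest",(217,165),.034)]:
    print(n,atz(p,uv,z))
X=zmap3d(p)
np.set_printoptions(precision=3,suppress=True)
print(X[226,330:420:3])
E
```

```text
boss [ 0.55452263 -0.40044704  0.04      ]
eye [ 0.56536188 -0.24111389  0.03      ]
arch [ 0.55424933 -0.34234268  0.062     ]
pin [0.59088721 0.09720917 0.042     ]
nest [0.75055873 0.13275885 0.034     ]
[[ 0.563 -0.198  0.001]
 [ 0.563 -0.207  0.   ]
 [ 0.563 -0.216 -0.002]
 [ 0.563 -0.225 -0.004]
 [ 0.56  -0.232  0.024]
 [ 0.559 -0.241  0.031]
 [ 0.562 -0.252 -0.006]
 [ 0.559 -0.259  0.03 ]
 [ 0.559 -0.268  0.023]
 [ 0.559 -0.276  0.031]
 [ 0.559 -0.285  0.026]
 [ 0.558 -0.294  0.027]
 [ 0.558 -0.303  0.025]
 [ 0.558 -0.312  0.027]
 [ 0.557 -0.32   0.032]
 [ 0.557 -0.329  0.03 ]
 [ 0.555 -0.334  0.06 ]
 [ 0.554 -0.342  0.063]
 [ 0.554 -0.351  0.063]
 [ 0.556 -0.364  0.032]
 [ 0.556 -0.372  0.033]
 [ 0.555 -0.38   0.043]
 [ 0.555 -0.39   0.034]
 [ 0.558 -0.405 -0.005]
 [ 0.556 -0.409  0.025]
 [ 0.554 -0.415  0.041]
 [ 0.557 -0.431  0.001]
 [ 0.557 -0.44   0.001]
 [ 0.557 -0.449 -0.   ]
 [ 0.556 -0.458  0.001]]
```

View pics/c1.png

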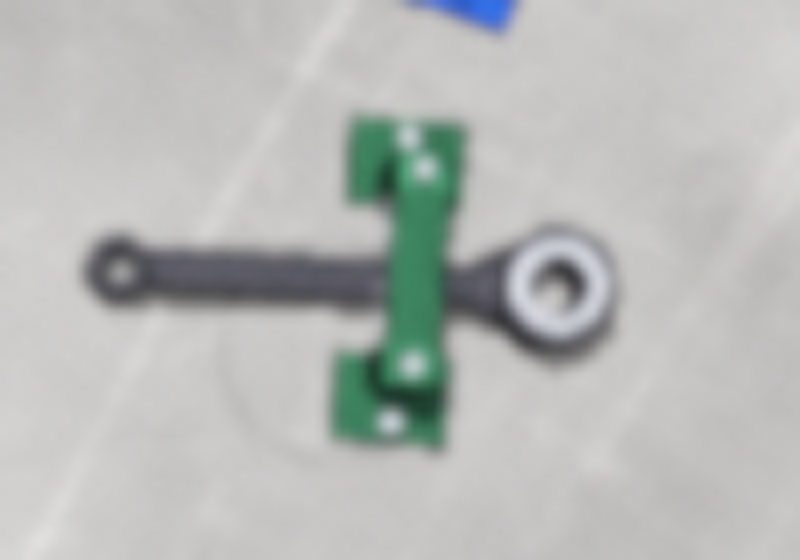

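View pics/c2.png

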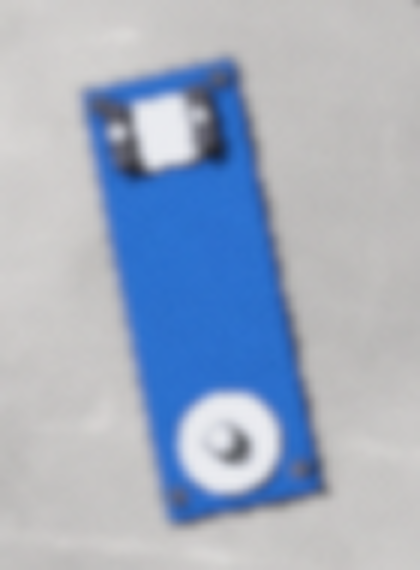

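The crop confirms it: the green arch stands over the lever's arm, with the eye out on the left (+y) side and the boss on the right. Next is the fine geometry.

```bash
python3 - <<'E'
from h import *
np.set_printoptions(precision=4,suppress=True)
p=capture("top");im=p["image"].astype(int);B,G,R=im[...,0],im[...,1],im[...,2]
s=np.zeros((480,640),bool);s[200:255,335:425]=1
g=s&(G>R+25)&(G>B+10)
X=zmap3d(p)
hi=g&(X[...,2]>.052)
def at(mask,z):
    v,u=np.nonzero(mask);return np.array([atz(p,(a,b),z) for a,b in zip(u.astype(float),v)])[:,:2]
P=at(hi,.062);print("bar n",len(P),P.mean(0));r=cv2.minAreaRect((P*1000).astype(np.float32));print(r)
d=np.linalg.svd(P-P.mean(0))[2][0];print("arch y-axis",np.degrees(np.arctan2(d[1],d[0])))
lo=g&(X[...,2]<.03);P=at(lo,.006);r=cv2.minAreaRect((P*1000).astype(np.float32));print("feet",r,P.mean(0),len(P))
# dark lever
d1=s&(im.max(2)<110)&~g&(X[...,2]>.012);
d1&=~((G>R+15))
P=at(d1,.03)
print(len(P))
arm=P[(P[:,1]>-.32)&(P[:,1]<-.265)];f=np.polyfit(arm[:,1],arm[:,0],1);print("arm dx/dy",f, "at eye",np.polyval(f,-.241),"at boss",np.polyval(f,-.4), "at arch",np.polyval(f,-.342))
ey=P[P[:,1]>-.255];print("eye",ey.min(0),ey.max(0),ey.mean(0))
# boss white ring top
w=s&(im.min(2)>150)&(X[...,2]>.03);P=at(w,.04);P=P[P[:,1]<-.37];print("boss",cv2.minEnclosingCircle((P*1000).astype(np.float32)),P.mean(0))
# fixture
s2=np.zeros((480,640),bool);s2[145:240,195:255]=1
b=s2&(B>R+50)&(X[...,2]<.02);P=at(b,.012);print("plate",cv2.minAreaRect((P*1000).astype(np.float32)))
s3=np.zeros((480,640),bool);s3[205:232,215:245]=1
w=s3&(im.min(2)>150);v,u=np.nonzero(w);print("seat px",cv2.minEnclosingCircle(np.stack([u,v],1).astype(np.float32)),X[w][:,2].mean())
P=X[s3&(X[...,2]>.033)];print("pin pts",P.mean(0),len(P))
E
```

```text
bar n 204 [ 0.5621 -0.3443]
((561.6875610351562, -344.1504821777344), (20.3917236328125, 84.67472076416016), 84.16944122314453)
arch y-axis 174.77997366006812
feet ((562.6669311523438, -344.86309814453125), (40.544639587402344, 119.7835693359375), 84.30641174316406) [ 0.5584 -0.3417] 177
238
arm dx/dy [0.111  0.5951] at eye 0.5683413789496754 at boss 0.5506938843091642 at arch 0.5571313351843192
eye [ 0.5566 -0.253 ] [ 0.5772 -0.2294] [ 0.5664 -0.2426]
boss ((564.7914428710938, -425.4782409667969), 45.50231170654297) [ 0.5591 -0.4023]
plate ((670.5654907226562, 119.97474670410156), (224.4345703125, 79.80400848388672), 10.824981689453125)
seat px ((229.5, 218.0), 19.474441528320312) 0.01824735243639836
pin pts [0.5828 0.0888 0.1247] 33
```

```bash
python3 -m creep '[[1,20,17,0,0.07],[1,60,52,5,0.2],[1,100,87,10,0.34],[1,142,122,10,0.48],[1,184,158,10,0.62],[1,226,194,10,0.76],[1,268,230,10,0.9],[1,300,260,10,1.03]]'; python3 -m creep '[[1,20,15,0,0.06],[1,22,18,0,0.06],[1,22,18,0,0.06],[1,22,18,0,0.06],[1,22,18,0,0.06],[1,22,18,0,0.06],[1,22,18,0,0.06],[1,22,18,0,0.06]]'
python3 - <<'E'
from h import *
np.set_printoptions(precision=4,suppress=True)
s=sense();print(s["tcp_pos"],s["ee_rot"][:,1],s["joints"])
p=capture("wrist");cv2.imwrite("pics/w1.png",p["image"]);print(p["eye"],p["attitude"])
for t in ["lever_balance","lever_boss","lever_eye","gauge_arch"]:
    print(t,[(m["centre"],round(m["confidence"],2)) for m in mark_of(p,t)][:5])
E
```

```text
time_s: 1.8
tcp_pos: [0.5203, -0.332, 0.2518]
ee_rot: [[0.001, -0.989, 0.15], [-0.0, 0.15, 0.989], [-1.0, -0.001, -0.0]]
wrist_force: [0.2, -0.4, -0.6]
gripper_width: 0.998
time_s: 2.6
tcp_pos: [0.542, -0.3144, 0.252]
ee_rot: [[0.001, -0.996, 0.091], [-0.0, 0.091, 0.996], [-1.0, -0.001, -0.0]]
wrist_force: [-0.3, 0.5, 1.1]
gripper_width: 1.002
[ 0.542  -0.3144  0.252 ] [-0.9958  0.091  -0.0008] [-15.3376  21.7977   1.5932   0.0083 -69.7481  10.1123]
[ 0.536  -0.3796  0.3944] [[-0.9958 -0.0889 -0.0217]
 [ 0.0915 -0.9665 -0.2397]
 [ 0.0004 -0.2407  0.9706]]
lever_balance [([290.8, 178.1], 0.88)]
lever_boss [([290.1, 131.9], 0.93)]
lever_eye [([295.0, 278.1], 0.61)]
gauge_arch [([135.2, 157.3], 0.73), ([289.5, 186.8], 0.69)]
```

View pics/w1.png

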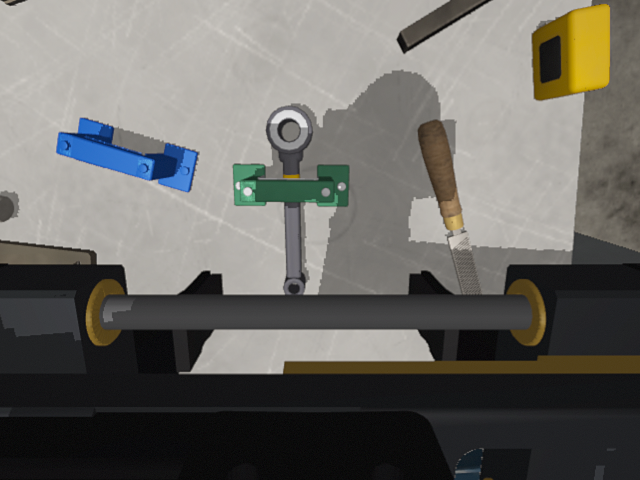

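The wrist view shows the boss at (290,130), band at (291,177), eye at (294,287) and arch at (291,186). I'll fit the lever and arch from it.

```bash
python3 - <<'E'
from h import *
np.set_printoptions(precision=4,suppress=True)
p=capture("wrist");im=p["image"].astype(int);B,G,R=im[...,0],im[...,1],im[...,2]
crop(p,(220,90,360,310),"pics/w1c.png",2.7)
X=zmap3d(p)
def at(mask,z):
    v,u=np.nonzero(mask);return np.array([atz(p,(a,b),z) for a,b in zip(u.astype(float),v)])[:,:2]
s=np.zeros((480,640),bool);s[90:300,220:360]=1
g=s&(G>R+25)&(G>B+10)
for nm,m,z in (("bar",g&(X[...,2]>.055),.062),("feet",g&(X[...,2]<.012),.006)):
    P=at(m,z);print(nm,len(P),cv2.minAreaRect((P*1000).astype(np.float32)))
# lever arm by depth: z between .02 and .036 rows 210-270
for r in range(205,276,10):
    u=np.nonzero((X[r,270:320,2]>.02)&(X[r,270:320,2]<.04))[0]+270
    if len(u): print(r,u.min(),u.max(),atz(p,((u.min()+u.max())/2,r),.03)[:2], "w",(u.max()-u.min()+1))
m=s&(X[...,2]>.035);m[160:]=0;P=at(m,.04);print("boss",len(P),cv2.minEnclosingCircle((P*1000).astype(np.float32)))
m=s&(X[...,2]>.02)&(X[...,2]<.04);m[:277]=0;P=at(m,.03);print("eye",len(P),P.min(0),P.max(0))
print("eye bore",atz(p,(293.5,288),.03))
for r in (180,178,176): print(r,X[r,291],im[r,291])
E
```

```text
bar 1912 ((562.6734619140625, -351.6374816894531), (32.81525421142578, 97.80931854248047), 82.28651428222656)
feet 1374 ((564.9176635742188, -345.7967834472656), (41.96556854248047, 120.04825592041016), 84.13126373291016)
205 285 300 [ 0.5636 -0.3278] w 16
215 285 300 [ 0.5647 -0.3178] w 16
225 285 300 [ 0.5657 -0.3076] w 16
235 285 300 [ 0.5668 -0.2973] w 16
245 286 300 [ 0.5674 -0.2869] w 15
255 286 301 [ 0.568  -0.2762] w 16
265 286 301 [ 0.5692 -0.2655] w 16
275 287 300 [ 0.5703 -0.2546] w 14
boss 1469 ((558.7127685546875, -405.8211364746094), 69.62065124511719)
eye 279 [ 0.5592 -0.253 ] [ 0.5827 -0.2338]
eye bore [ 0.5718 -0.2403  0.03  ]
180 [ 0.5602 -0.3548  0.0616] [49 65 34]
178 [ 0.5608 -0.3558  0.0502] [141 145 154]
176 [ 0.5619 -0.3565  0.0323] [  0 128 163]
```

View pics/w1c.png

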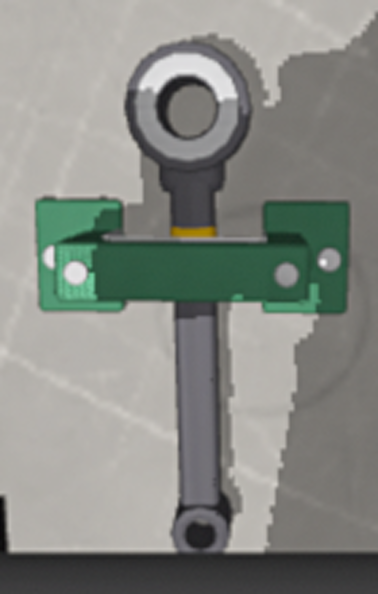

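```bash
python3 -m creep '[[1,14,24,0,0],[1,27,48,0,0],[1,27,48,-30,0],[1,27,48,-70,0],[1,27,48,-110,0],[1,27,48,-150,0],[1,27,48,-180,0],[1,27,48,-180,0]]'; python3 - <<'E'
from h import *
np.set_printoptions(precision=4,suppress=True)
s=sense();print(s["tcp_pos"],s["ee_rot"][:,1])
p=capture("wrist");cv2.imwrite("pics/w2.png",p["image"])
E
```

```text
time_s: 3.7
tcp_pos: [0.566, -0.265, 0.0669]
ee_rot: [[-0.01, -0.996, 0.091], [0.003, 0.091, 0.996], [-1.0, 0.01, 0.002]]
wrist_force: [-0.9, -0.4, -0.1]
gripper_width: 1.003
[ 0.566  -0.265   0.0669] [-0.9958  0.091   0.0098]
```

View pics/w2.png

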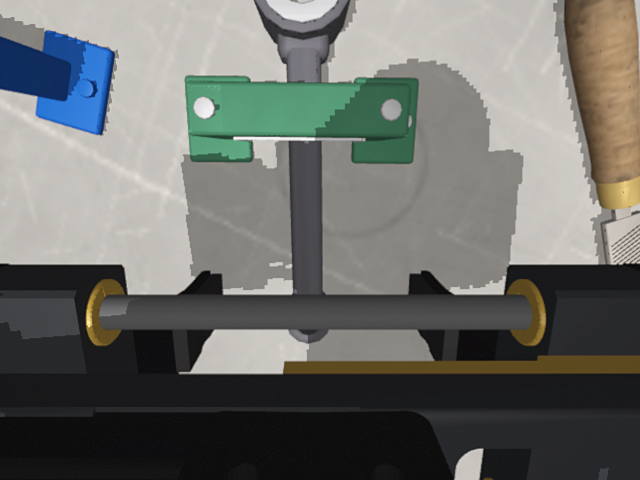

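The arm (column 305) sits between the fingers (215–415), with the eye just beyond the jaws. I'll descend and close.

```bash
python3 -m creep '[[1,3,0,-20,0],[1,3,0,-35,0],[1,3,0,-42,0],[1,3,0,-42,0],[1,3,0,-42,0],[1,3,0,-42,0],[1,3,0,-42,0],[1,3,0,-42,0]]'; python3 -m creep '[[0.5,0,0,0,0],[0.3,0,0,0,0],[0.12,0,0,0,0],[0,0,0,0,0],[0,0,0,0,0],[0,0,0,0,0],[0,0,0,0,0],[0,0,0,0,0]]'
```

```text
time_s: 4.55
tcp_pos: [0.5715, -0.2658, 0.0287]
ee_rot: [[-0.003, -0.996, 0.09], [0.0, 0.09, 0.996], [-1.0, 0.003, -0.0]]
wrist_force: [0.8, 0.1, -0.8]
gripper_width: 0.999
time_s: 5.35
tcp_pos: [0.5715, -0.2658, 0.0286]
ee_rot: [[-0.003, -0.996, 0.09], [0.0, 0.09, 0.996], [-1.0, 0.003, -0.0]]
wrist_force: [-0.3, 0.1, 0.2]
gripper_width: 0.359
```

```bash
python3 -m creep '[[0.3,0,0,-5,0],[0.3,0,0,-5,0],[0,0,0,-5,0],[0,0,0,-5,0],[0,0,0,-5,0],[0,0,0,-5,0],[0,0,0,-5,0],[0,0,0,-5,0]]'
python3 - <<'E'
from h import *
np.set_printoptions(precision=4,suppress=True)
s=sense();print(s["tcp_pos"],s["wrist_force"],s["gripper_width"])
p=capture("wrist");cv2.imwrite("pics/w3.png",p["image"])
E
```

```text
time_s: 6.15
tcp_pos: [0.5709, -0.2657, 0.0235]
ee_rot: [[-0.004, -0.996, 0.09], [0.0, 0.09, 0.996], [-1.0, 0.004, 0.0]]
wrist_force: [-1.7, 0.8, -0.2]
gripper_width: 0.179
[ 0.5709 -0.2657  0.0235] [-1.7336  0.782  -0.238 ] 0.17867347548639065
```

View pics/w3.png

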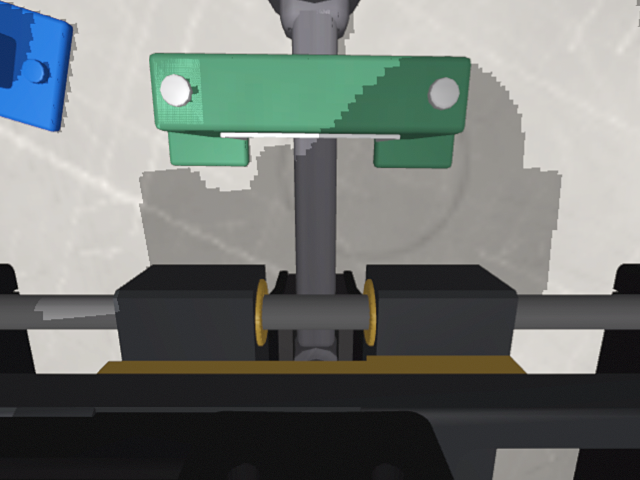

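Gripped: 15.6 mm measured against the 16 mm arm. I'll start with a short pull and check the centring before the boss enters.

```bash
python3 -m creep '[[0,1,3,0,-0.005],[0,2,6,0,-0.011],[0,2,9,0,-0.011],[0,2,12,0,-0.011],[0,3,15,0,-0.011],[0,3,18,0,-0.011],[0,3,20,0,-0.011],[0,3,20,0,-0.011]]'
python3 - <<'E'
from h import *
np.set_printoptions(precision=4,suppress=True)
p=capture("wrist");cv2.imwrite("pics/w4.png",p["image"])
X=zmap3d(p);im=p["image"].astype(int);B,G,R=im[...,0],im[...,1],im[...,2]
g=(G>R+25)&(G>B+10)
for nm,m,z in (("bar",g&(X[...,2]>.058)&(X[...,2]<.064),.062),("feet",g&(X[...,2]<.012),.006)):
    v,u=np.nonzero(m);P=np.array([atz(p,(a,b),z) for a,b in zip(u.astype(float),v)])[:,:2];print(nm,len(P),cv2.minAreaRect((P*1000).astype(np.float32)))
for r in list(range(0,270,15)):
    u=np.nonzero((X[r,220:420,2]>.02)&(X[r,220:420,2]<.05)&~g[r,220:420])[0]+220
    if len(u): print(r,u.min(),u.max(),[atz(p,(q,r),.03)[:2] for q in (u.min()-.5,u.max()+.5)])
E
```

```text
time_s: 7.0
tcp_pos: [0.5741, -0.2451, 0.0235]
ee_rot: [[-0.004, -0.995, 0.101], [0.001, 0.101, 0.995], [-1.0, 0.004, 0.0]]
wrist_force: [-0.1, 0.2, -2.4]
gripper_width: 0.177
bar 15698 ((565.7706298828125, -340.59136962890625), (12.192230224609375, 83.57962036132812), 84.29981994628906)
feet 6482 ((566.26806640625, -335.26568603515625), (23.142663955688477, 119.54014587402344), 84.26463317871094)
60 220 404 [array([ 0.5968, -0.3429]), array([ 0.5343, -0.3366])]
75 227 396 [array([ 0.5952, -0.338 ]), array([ 0.5373, -0.3322])]
90 292 338 [array([ 0.5736, -0.331 ]), array([ 0.5575, -0.3293])]
105 293 337 [array([ 0.5738, -0.3261]), array([ 0.5582, -0.3245])]
120 293 337 [array([ 0.5744, -0.3211]), array([ 0.5587, -0.3195])]
135 294 337 [array([ 0.5747, -0.316 ]), array([ 0.5591, -0.3145])]
150 294 336 [array([ 0.5753, -0.3109]), array([ 0.5599, -0.3094])]
165 294 336 [array([ 0.5759, -0.3057]), array([ 0.5604, -0.3041])]
180 294 336 [array([ 0.5765, -0.3003]), array([ 0.5608, -0.2987])]
195 295 336 [array([ 0.5767, -0.2949]), array([ 0.5613, -0.2933])]
210 295 336 [array([ 0.5774, -0.2893]), array([ 0.5618, -0.2877])]
225 295 336 [array([ 0.578 , -0.2836]), array([ 0.5623, -0.282 ])]
240 296 335 [array([ 0.5783, -0.2778]), array([ 0.5632, -0.2763])]
255 296 335 [array([ 0.579 , -0.2719]), array([ 0.5637, -0.2704])]
```

View pics/w4.png

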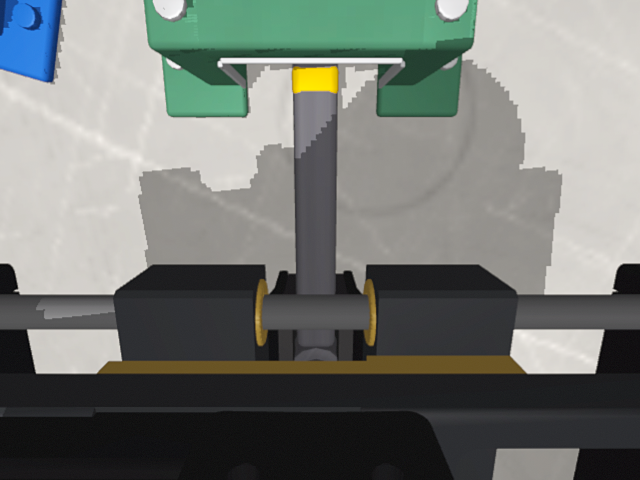

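The lever is about 1 mm off the arch's centre line and parallel to it, and the yellow band (315,80) is emerging. I'll pull on.

```bash
python3 -m creep '[[0,2,6,0,0],[0,3,13,0,0],[0,3,20,0,0],[0,4,27,0,0],[0,4,34,0,0],[0,5,41,0,0],[0,6,48,0,0],[0,6,48,0,0]]'; python3 -m creep '[[0,1,7,0,0],[0,2,14,0,0],[0,2,21,0,0],[0,3,28,0,0],[0,4,35,0,0],[0,4,42,0,0],[0,5,48,0,0],[0,5,48,0,0]]'
python3 - <<'E'
from h import *
np.set_printoptions(precision=4,suppress=True)
p=capture("wrist");cv2.imwrite("pics/w5.png",p["image"])
for n in ["top"]:
    p=capture(n);crop(p,(290,180,430,270),"pics/t5.png",5)
E
```

```text
time_s: 7.85
tcp_pos: [0.5802, -0.1955, 0.0235]
ee_rot: [[-0.004, -0.995, 0.1], [0.002, 0.1, 0.995], [-1.0, 0.004, 0.002]]
wrist_force: [0.6, 3.1, 0.0]
gripper_width: 0.182
time_s: 8.65
tcp_pos: [0.5853, -0.1461, 0.0235]
ee_rot: [[-0.004, -0.995, 0.1], [0.003, 0.1, 0.995], [-1.0, 0.004, 0.002]]
wrist_force: [0.3, 3.6, -1.3]
gripper_width: 0.183
```

View pics/w5.png

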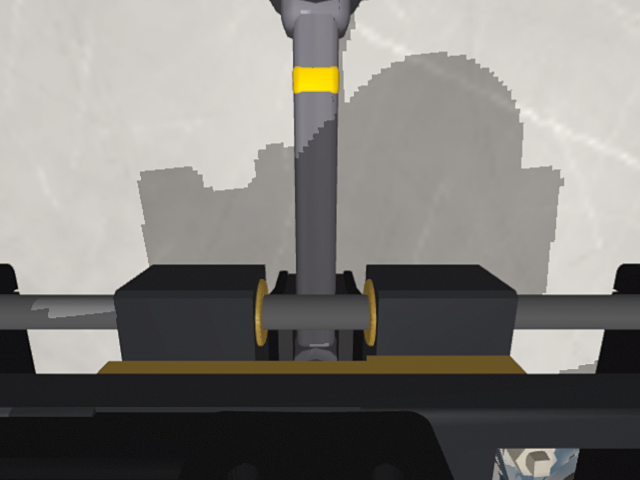

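View pics/t5.png

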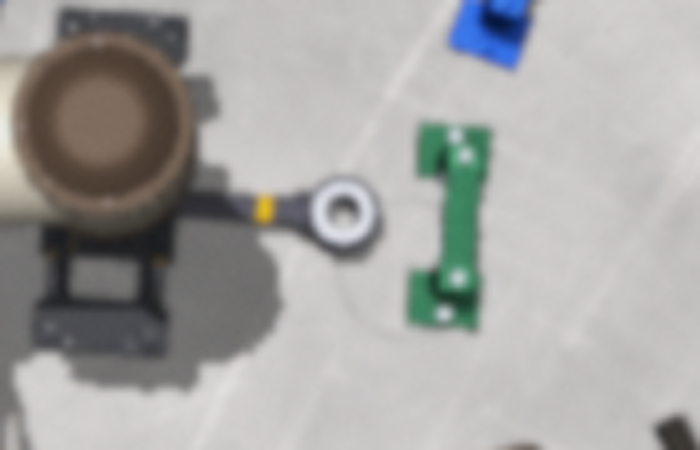

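Through: the boss at crop (344,212) is well clear of the arch at crop (460,210). I'll measure the band.

```bash
python3 - <<'E'
from h import *
np.set_printoptions(precision=4,suppress=True)
print(sense()["tcp_pos"])
for n,roi in (("wrist",(50,110,270,360)),("top",(210,235,335,355))):
    p=capture(n);im=p["image"].astype(int);B,G,R=im[...,0],im[...,1],im[...,2]
    m=(R>100)&(G>80)&(B<0.5*G);s=np.zeros_like(m);s[roi[0]:roi[1],roi[2]:roi[3]]=1;m&=s
    v,u=np.nonzero(m);print(n,len(u),u.min(),u.max(),v.min(),v.max(),atz(p,(u.mean(),v.mean()),.03))
E
```

```text
[ 0.5854 -0.1464  0.0235]
wrist 1094 293 338 67 92 [ 0.5764 -0.2348  0.03  ]
top 9 342 344 220 223 [ 0.5731 -0.2345  0.03  ]
```

```bash
python3 -m creep '[[0.6,0,0,0,0],[0.8,0,0,0,0],[0.8,0,0,0,0],[0.8,0,0,0,0],[0.8,0,0,0,0],[0.8,0,0,0,0],[0.8,0,0,0,0],[0.8,0,0,0,0]]'; python3 -m creep '[[0.8,0,0,4,0],[0.8,-2,-15,4,0],[0.8,-4,-35,4,0],[0.8,-6,-55,4,0],[0.8,-7,-72,2,0],[0.8,-9,-86,0,0],[0.8,-9,-88,0,0],[0.8,-9,-88,0,0]]'
python3 - <<'E'
from h import *
p=capture("wrist");cv2.imwrite("pics/w6.png",p["image"])
p=capture("top");crop(p,(290,180,430,270),"pics/t6.png",5)
E
```

```text
time_s: 9.65
tcp_pos: [0.5855, -0.1468, 0.0235]
ee_rot: [[-0.004, -0.995, 0.1], [0.003, 0.1, 0.995], [-1.0, 0.004, 0.002]]
wrist_force: [-0.2, 0.1, 0.4]
gripper_width: 0.775
time_s: 10.45
tcp_pos: [0.5762, -0.2353, 0.0232]
ee_rot: [[-0.004, -0.995, 0.101], [0.003, 0.101, 0.995], [-1.0, 0.004, 0.002]]
wrist_force: [0.4, 0.6, -0.2]
gripper_width: 0.796
```

View pics/w6.png

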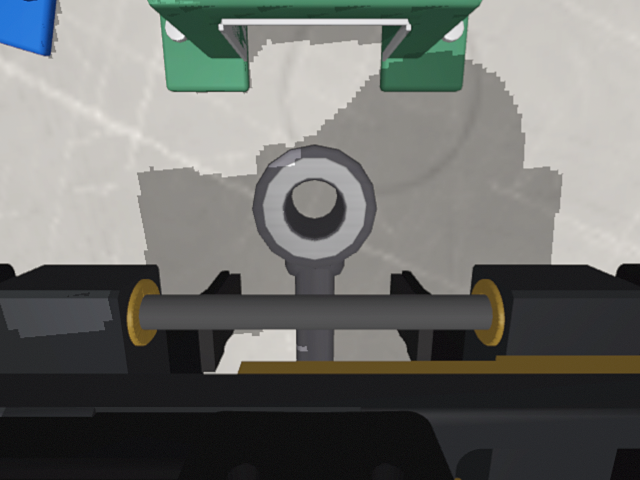

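View pics/t6.png

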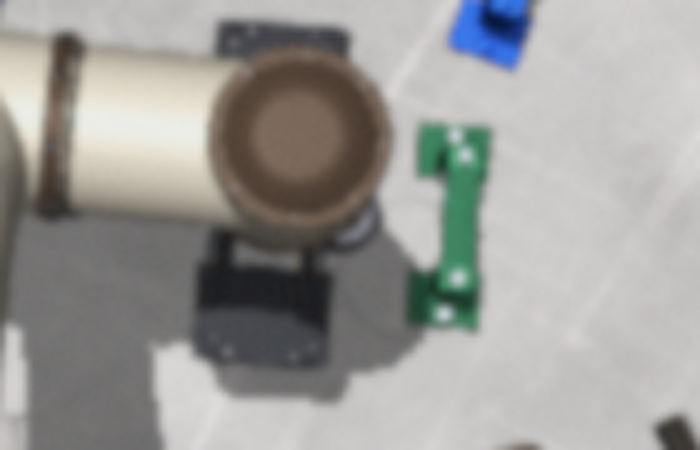

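```bash
python3 - <<'E'
from h import *
np.set_printoptions(precision=4,suppress=True)
t=sense()["tcp_pos"];p=capture("wrist")
m=(p["image"].max(2)>0)
X=zmap3d(p);s=np.zeros((480,640),bool);s[135:262,240:390]=1
q=s&(X[...,2]>.036)&(X[...,2]<.045);v,u=np.nonzero(q)
c,r=cv2.minEnclosingCircle(np.stack([u,v],1).astype(np.float32));b=atz(p,c,.04);print(c,r,b,b-t,np.linalg.norm((b-t)[:2]))
E
```

```text
(315.0692443847656, 202.963134765625) 62.31605911254883 [ 0.5718 -0.2819  0.04  ] [-0.0047 -0.0475  0.0165] 0.047722706421166876
```

The boss centre is 45–47 mm behind the TCP and agrees with the band (45). I'll close, then lift straight up a little to test.

```bash
python3 -m creep '[[0.4,0,0,-1,0],[0.2,0,0,-1,0],[0,0,0,-1,0],[0,0,0,-1,0],[0,0,0,-1,0],[0,0,0,-1,0],[0,0,0,-1,0],[0,0,0,-1,0]]'; python3 -m creep '[[0,0,0,0,0],[0,0,0,0,0],[0,0,0,0,0],[0,0,0,0,0],[0,0,0,0,0],[0,0,0,0,0],[0,0,0,0,0],[0,0,0,0,0]]'
```

```text
time_s: 11.4
tcp_pos: [0.5767, -0.2343, 0.0226]
ee_rot: [[-0.003, -0.995, 0.099], [0.003, 0.099, 0.995], [-1.0, 0.004, 0.002]]
wrist_force: [-0.2, 0.0, -1.2]
gripper_width: 0.183
time_s: 12.2
tcp_pos: [0.5767, -0.2343, 0.0226]
ee_rot: [[-0.003, -0.995, 0.099], [0.003, 0.099, 0.995], [-1.0, 0.004, 0.002]]
wrist_force: [0.0, 0.1, 0.3]
gripper_width: 0.183
```

```bash
python3 -m creep '[[0,0,0,5,0],[0,0,0,10,0],[0,0,0,16,0],[0,0,0,22,0],[0,0,0,30,0],[0,0,0,40,0],[0,0,0,50,0],[0,0,0,50,0]]'
python3 - <<'E'
from h import *
np.set_printoptions(precision=4,suppress=True)
s=sense();print(s["wrist_force"],s["moment"],s["tcp_pos"])
p=capture("wrist");cv2.imwrite("pics/w7.png",p["image"])
E
```

```text
time_s: 13.0
tcp_pos: [0.5782, -0.2346, 0.075]
ee_rot: [[0.001, -0.995, 0.099], [0.002, 0.099, 0.995], [-1.0, -0.001, 0.002]]
wrist_force: [0.6, 0.1, -5.7]
gripper_width: 0.182
[ 0.5886  0.1415 -5.6582] [ 0.059  -0.0339  0.0543] [ 0.5782 -0.2346  0.075 ]
```

View pics/w7.png

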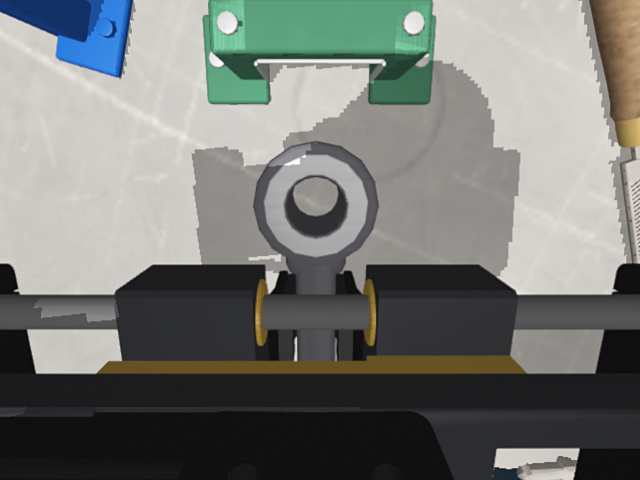

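Held level, with 5.7 N on the wrist. Now I'll carry it high, turning about −73.5° as it goes.

```bash
python3 -m creep '[[0,0,0,30,0],[0,0,5,70,0],[0,0,20,105,-0.05],[0,5,45,125,-0.15],[0,15,80,125,-0.28],[0,25,115,125,-0.42],[0,35,150,125,-0.54],[0,45,180,125,-0.66]]'; python3 -m creep '[[0,12,25,0,-0.1],[0,25,60,0,-0.22],[0,40,95,0,-0.34],[0,55,125,0,-0.45],[0,70,150,0,-0.54],[0,85,170,0,-0.6],[0,95,180,0,-0.62],[0,95,180,0,-0.62]]'
python3 - <<'E'
from h import *
np.set_printoptions(precision=4,suppress=True)
s=sense();print(s["wrist_force"],s["moment"],s["tcp_pos"],s["ee_rot"],s["joints"])
p=capture("wrist");cv2.imwrite("pics/w8.png",p["image"])
p=capture("top");crop(p,(150,110,350,250),"pics/t8.png",4)
E
```

```text
time_s: 13.85
tcp_pos: [0.622, -0.0526, 0.1982]
ee_rot: [[-0.001, -0.722, 0.692], [0.003, 0.692, 0.722], [-1.0, 0.002, 0.002]]
wrist_force: [0.2, -0.2, -4.8]
gripper_width: 0.18
time_s: 14.65
tcp_pos: [0.7173, 0.1293, 0.196]
ee_rot: [[-0.001, -0.187, 0.982], [0.003, 0.982, 0.187], [-1.0, 0.003, -0.0]]
wrist_force: [-1.3, 0.1, -5.6]
gripper_width: 0.178
[-1.2502  0.0852 -5.6208] [-0.0887  0.1378  0.0535] [0.7173 0.1293 0.196 ] [[-0.001  -0.187   0.9824]
 [ 0.0026  0.9824  0.187 ]
 [-1.      0.0027 -0.0005]] [  22.8211   33.9443   13.7927   -0.1688  -69.8423 -101.9836]
```

View pics/w8.png

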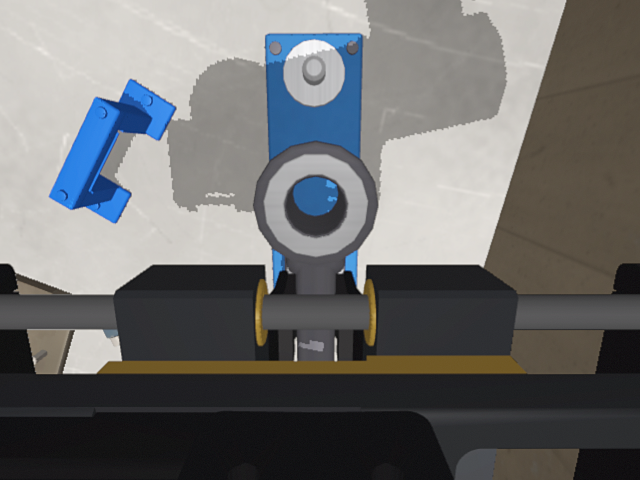

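View pics/t8.png

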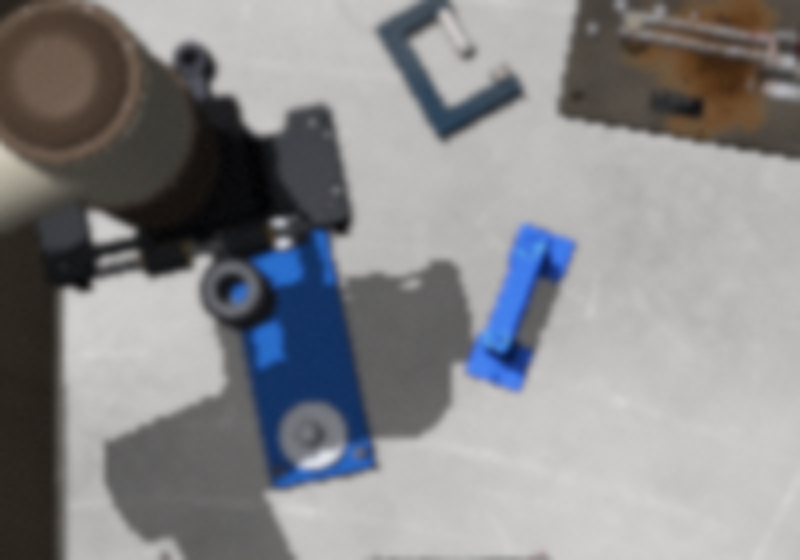

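The wrist view shows the pin at (314,69), with the plate parallel to the lever. I'll refine the fixture pose.

```bash
python3 - <<'E'
from h import *
np.set_printoptions(precision=4,suppress=True)
p=capture("wrist");im=p["image"].astype(int);B,G,R=im[...,0],im[...,1],im[...,2]
crop(p,(250,20,380,120),"pics/w8c.png",6)
s=np.zeros((480,640),bool);s[25:150,230:400]=1
b=s&(B>R+50)
for r in (90,100,110,120,130,140):
    u=np.nonzero(b[r])[0];print(r,[atz(p,(x,r),.012)[:2] for x in (u.min()-.5,u.max()+.5)])
v=np.nonzero(b[:,290])[0];print("end edge",[atz(p,(x,np.nonzero(b[:60,x])[0].min()-.5),.012)[:2] for x in (275,290,335,350)])
print("pin",atz(p,(314,68.5),.042))
w=s&(np.ptp(im,axis=2)<40);w[110:]=0;w[:,:278]=0;w[:,350:]=0
v,u=np.nonzero(w&s);k=v>38;c,r=cv2.minEnclosingCircle(np.stack([u[k],v[k]],1).astype(np.float32));print("seat",c,r)
for z in (.012,.016,.02):print(atz(p,c,z))
X=zmap3d(p);print("seat z",X[90,300],X[85,335],"pin z",X[68,313])
q=s&(X[...,2]>.015)&(X[...,2]<.034);v,u=np.nonzero(q);print(u.min(),u.max(),v.min(),v.max(),X[q].mean(0))
q=s&(X[...,2]>.036)&(X[...,2]<.046);q[110:]=0;v,u=np.nonzero(q);print("pintop",u.min(),u.max(),v.min(),v.max(),X[q].mean(0),len(u))
E
```

```text
90 [array([0.6112, 0.0683]), array([0.5966, 0.1452])]
100 [array([0.6188, 0.0704]), array([0.6043, 0.1469])]
110 [array([0.6266, 0.0716]), array([0.6121, 0.1486])]
120 [array([0.6345, 0.0729]), array([0.6201, 0.1495])]
130 [array([0.6424, 0.075 ]), array([0.628 , 0.1512])]
140 [array([0.6505, 0.0763]), array([0.6361, 0.153 ])]
end edge [array([0.5703, 0.0672]), array([0.5673, 0.0789]), array([0.5606, 0.1146]), array([0.5583, 0.1264])]
pin [0.5938 0.1036 0.042 ]
seat (312.8909606933594, 67.62113952636719) 41.58247756958008
[0.5874 0.1015 0.012 ]
[0.5882 0.1016 0.016 ]
[0.589  0.1018 0.02  ]
seat z [0.6074 0.0946 0.02  ] [0.5984 0.1218 0.02  ] pin z [0.5937 0.1028 0.0425]
272 360 42 108 [0.5934 0.1054 0.0192]
pintop 305 327 58 83 [0.5947 0.1053 0.0403] 477
```

View pics/w8c.png

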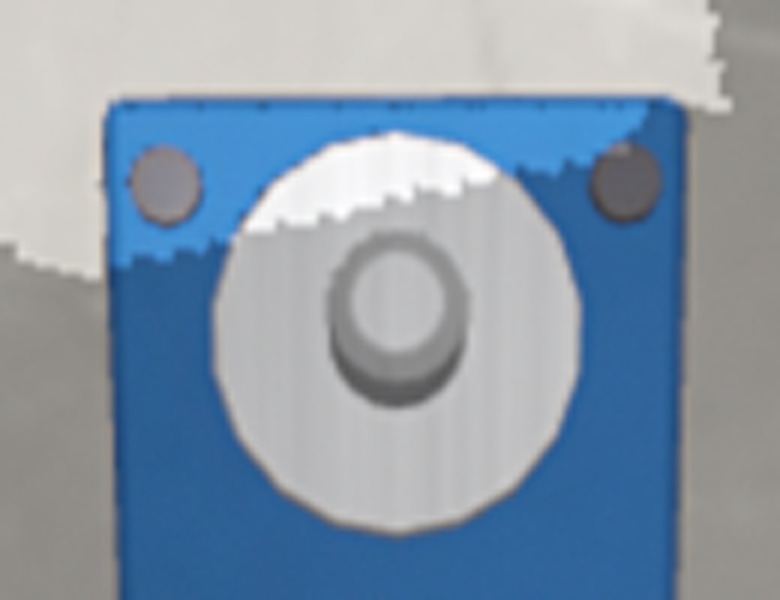

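```bash
python3 -m creep '[[0,-15,-3,0,0],[0,-35,-7,0,0.006],[0,-55,-11,0,0.006],[0,-72,-14,0,0.006],[0,-79,-15,-5,0.006],[0,-79,-15,-25,0.006],[0,-79,-15,-45,0.006],[0,-79,-15,-60,0.006]]'; python3 -m creep '[[0,0,0,-10,0],[0,0,0,-20,0],[0,0,0,-30,0],[0,0,0,-36,0],[0,0,0,-37,0],[0,0,0,-37,0],[0,0,0,-37,0],[0,0,0,-37,0]]'
python3 - <<'E'
from h import *
np.set_printoptions(precision=4,suppress=True)
s=sense();print(s["wrist_force"],s["moment"],s["tcp_pos"],s["ee_rot"][:,2])
p=capture("wrist");cv2.imwrite("pics/w9.png",p["image"])
p=capture("top");crop(p,(180,130,300,250),"pics/t9.png",5)
p=capture("side");cv2.imwrite("pics/s9.png",cv2.resize(p["image"][130:290,120:300],None,fx=3.7,fy=3.7))
E
```

```text
time_s: 15.6
tcp_pos: [0.6364, 0.1112, 0.136]
ee_rot: [[-0.003, -0.191, 0.982], [0.002, 0.982, 0.191], [-1.0, 0.002, -0.002]]
wrist_force: [-0.9, -0.5, -7.1]
gripper_width: 0.183
time_s: 16.4
tcp_pos: [0.6369, 0.1113, 0.0997]
ee_rot: [[-0.001, -0.191, 0.982], [0.002, 0.982, 0.191], [-1.0, 0.002, -0.001]]
wrist_force: [0.5, 0.2, -6.0]
gripper_width: 0.178
[ 0.4999  0.2125 -5.9612] [ 0.0387 -0.0011  0.0015] [0.6369 0.1113 0.0997] [ 0.9816  0.1907 -0.0008]
```

View pics/w9.png

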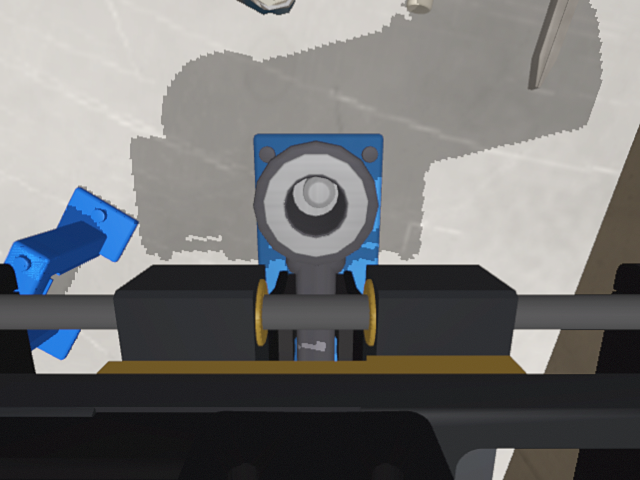

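View pics/t9.png

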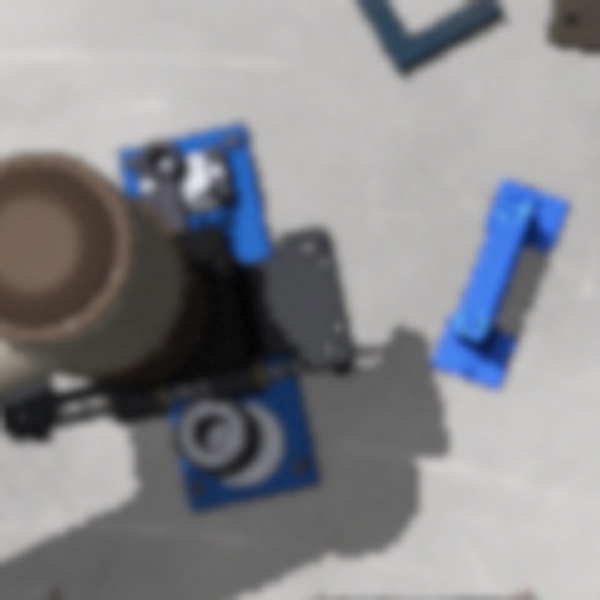

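View pics/s9.png

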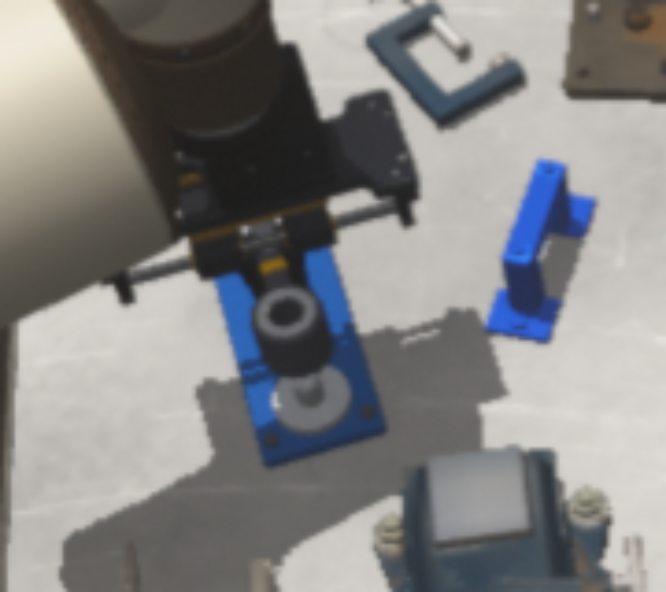

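The pin shows through the bore at (318,191) in the wrist view, and the eye is over the nest at top crop (168,160). I'll compute the residual.

```bash
python3 - <<'E'
from h import *
np.set_printoptions(precision=4,suppress=True)
s=sense();t=s["tcp_pos"];d=s["ee_rot"][:,2];print("boss exp",(t-.045*d),"eye exp",t+.115*d)
p=capture("wrist");X=zmap3d(p);im=p["image"].astype(int);B,G,R=im[...,0],im[...,1],im[...,2]
crop(p,(240,120,400,270),"pics/w10.png",5)
print("pin",atz(p,(319,191),.042),"boss proj",proj(p,t-.045*d+[0,0,.019]))
b=(B>R+40)
for r in (140,145): 
    u=np.nonzero(b[r,240:400])[0]+240;a,c=[atz(p,(x,r),.012)[:2] for x in (u.min()-.5,u.max()+.5)];print(r,u.min(),u.max(),a,c,(a+c)/2)
sl=np.zeros((480,640),bool);sl[135:262,240:390]=1
q=sl&(X[...,2]>t[2]+.015)&(X[...,2]<t[2]+.024);print("boss top z",X[q][:,2].mean(),[X[a,c,2] for a,c in((155,315),(200,265),(200,365),(245,315))])
P=X[q];print("boss ctr",cv2.minEnclosingCircle((P[:,:2]*1000).astype(np.float32)))
p=capture("top");crop(p,(195,150,240,185),"pics/t10.png",14)
for n,z in(("eye",t+.115*d+[0,0,.009]),("bossP",t-.045*d+[0,0,.019])):print(n,proj(p,z))
f=mark_of(p,"fixture_nest");print([(m["centre"],atz(p,m["centre"],.034)) for m in f][:2])
E
```

```text
boss exp [0.5924 0.1027 0.0994] eye exp [0.7495 0.1332 0.0992]
pin [0.5932 0.1049 0.042 ] boss proj [315.8944 211.5421]
140 254 382 [0.5737 0.0613] [0.5589 0.1376] [0.5663 0.0995]
145 254 382 [0.5766 0.0617] [0.5618 0.1383] [0.5692 0.1   ]
boss top z 0.11649248628240214 [np.float64(0.11700102303593439), np.float64(0.11653212356548637), np.float64(0.1166011081824932), np.float64(0.11659443802824826)]
boss ctr ((590.73583984375, 102.28182983398438), 21.74238395690918)
eye [211.1693 159.9251]
bossP [221.7329 214.801 ]
[([215.6, 167.8], array([0.7423, 0.137 , 0.034 ]))]
```

View pics/w10.png

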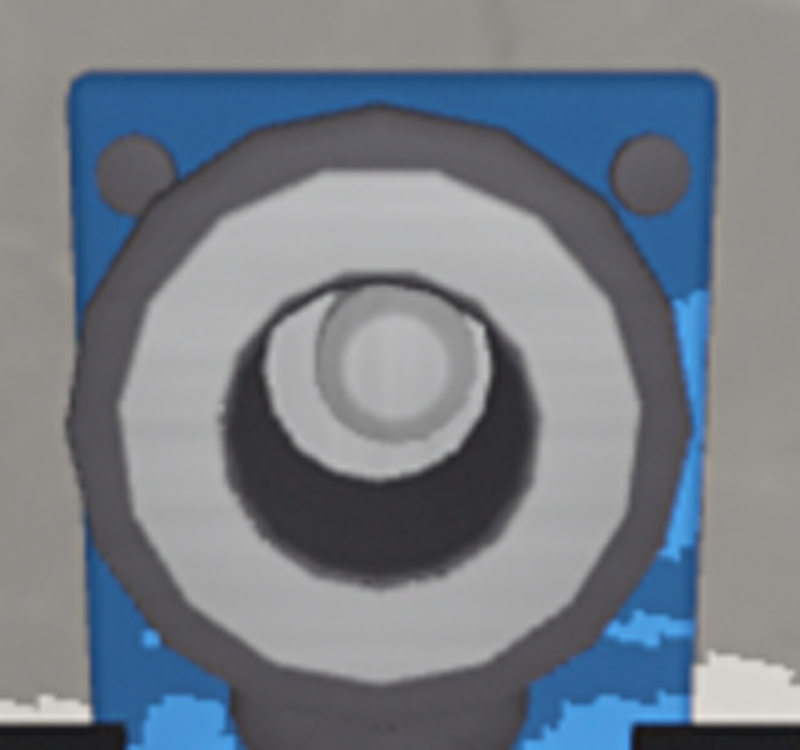

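View pics/t10.png

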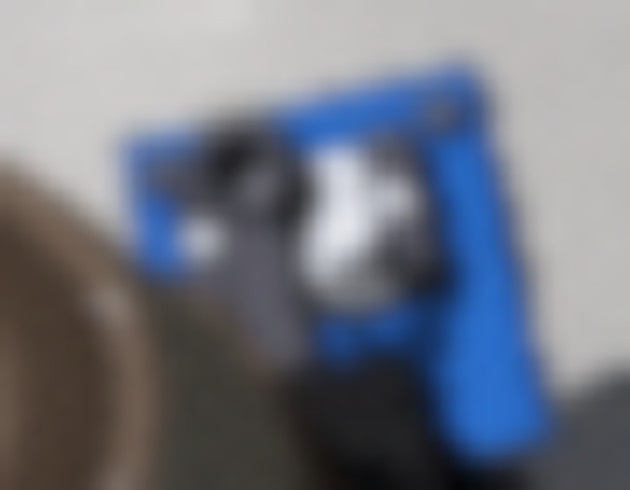

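```bash
python3 - <<'E'
from h import *
np.set_printoptions(precision=4,suppress=True)
p=capture("top")
print("eye",atz(p,(212.7,161.3),.107),"nest",atz(p,(217.3,165.8),.034))
# boss & pin in top
im=p["image"];crop(p,(210,200,250,235),"pics/t11.png",15)
E
```

```text
eye [0.7457 0.1291 0.107 ] nest [0.7481 0.1319 0.034 ]
```

View pics/t11.png

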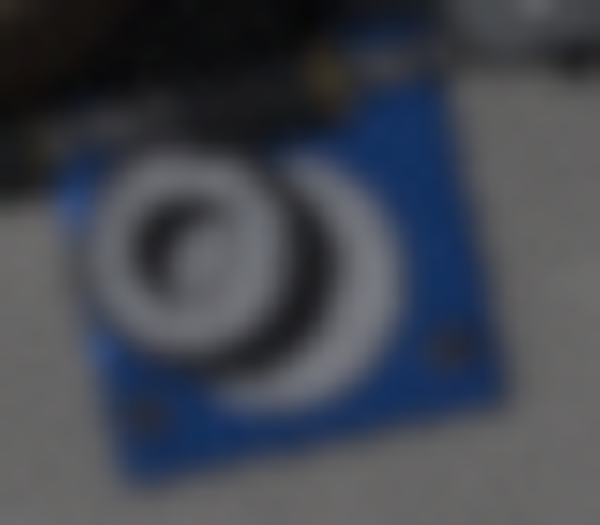

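Both cameras agree: the pin and nest lie about +2.4 mm in x and +2.5 mm in y from the boss and eye. I'll correct by that and let it settle.

```bash
python3 -m creep '[[0,1,1,0,0],[0,2,2,0,0],[0,2,3,0,0],[0,2,3,0,0],[0,2,3,0,0],[0,2,3,0,0],[0,2,3,0,0],[0,2,3,0,0]]';  python3 - <<'E'
from h import *
np.set_printoptions(precision=4,suppress=True)
s=sense();t=s["tcp_pos"];d=s["ee_rot"][:,2];print(t,s["joint_velocities"])
p=capture("wrist");X=zmap3d(p)
crop(p,(240,120,400,270),"pics/w12.png",5)
sl=np.zeros((480,640),bool);sl[135:262,240:390]=1
q=sl&(X[...,2]>t[2]+.015)&(X[...,2]<t[2]+.024)
P=X[q];print("boss ctr",cv2.minEnclosingCircle((P[:,:2]*1000).astype(np.float32)),P[:,2].mean())
q=sl&(X[...,2]>.038)&(X[...,2]<.046);v,u=np.nonzero(q);print("pin",X[q].mean(0),u.mean(),v.mean())
E
```

```text
time_s: 17.55
tcp_pos: [0.6385, 0.1142, 0.0991]
ee_rot: [[-0.002, -0.191, 0.982], [0.002, 0.982, 0.191], [-1.0, 0.002, -0.002]]
wrist_force: [0.3, 0.1, -6.9]
gripper_width: 0.182
[0.6385 0.1142 0.0991] [-0.0302  0.0712  0.0413 -0.0329  0.0053 -0.0525]
boss ctr ((592.52587890625, 105.14771270751953), 21.833938598632812) 0.11621516279828951
pin [0.5948 0.1052 0.0406] 314.38483965014575 189.3673469387755
```

View pics/w12.png

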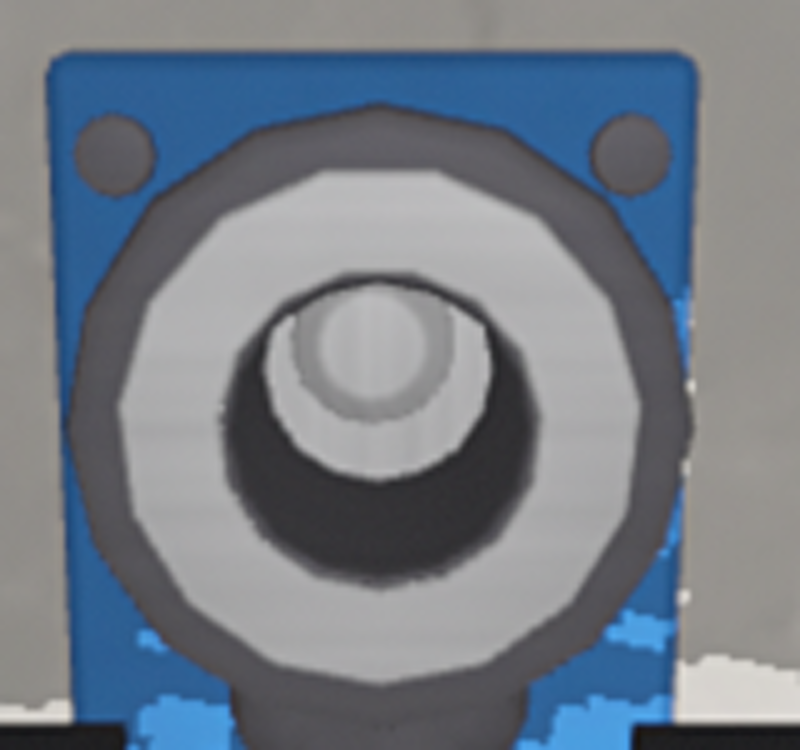

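The boss is now within about 1–2 mm of the pin, level, still and 34 mm clear above it. I'll hand in.

```bash
python3 - <<'E'
from station import *
s=sense();print(s["gripper_width"],s["tcp_pos"],s["time_s"])
finish_job()
E
```

```text
0.18091609781898382 [0.63846086 0.11411473 0.09908543] 17.6
the job is handed in; nothing more can be done
```

I drew the lever out through the green arch, thin end first and sliding on the table. I pulled it by the arm near the eye, about 117 mm in all, until the boss was well clear. I then let go, regripped at the yellow band, lifted it and carried it to the fixture. I handed in at 17.6 s, still holding it there.

**Last checks**
- **Boss and pin:** in the wrist camera the boss centre was at (0.5925, 0.1051) and the pin at about (0.593–0.595, 0.105), so they agree to about 1–2 mm. The boss underside was about 34 mm above the pin top.
- **Level and still:** the boss top was at an even height before the final small shift, and the tool was upright within about 0.1°. Joint speeds were about zero.
- **Grip:** the jaws stood at 15.7 mm on the 16 mm arm, carrying 6–7 N.
- **Contact forces:** no wrist force above about 7 N showed at the end of any move.

**Disagreements and things not checked**
- **Camera offset:** before the final shift the cameras put the boss and eye about 2.5 mm off. I corrected by that amount and confirmed only the boss afterwards, not the eye.
- **Eye position:** the top camera placed the eye about 4–5 mm from where the arm's own pose put it, in a blurred picture.
- **Balance point:** one fit put the boss 47.7 mm from the grip instead of 45, but the band and the level hang fitted 45.
- **Bystanders:** I did not measure their positions at the end. No move came near them.

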